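Sign a graded lot off on the four-key panel

TASK

Sign the lot off on the four-key panel with your fingertips: press the white key, then the yellow key, then the green key, each gently and right down so that it stays down. Leave the red reject key up, and leave the brass weight, the grey tin and the green cup beside the panel where they stand; pick nothing up.

Things in the scene. Friction and masses are not known exactly. Their poses are not given: they have to be found in the camera images.
- rail: aluminium mounting rail of the sign-off panel, screwed to the desk, 90 x 290 x 12 mm (x, y, z); origin at the centre of its underside, on the desk top; its y axis runs along the row of four keys, z up
- white_unit: white key's unit: grey housing 66 x 56 x 30 mm, fixed on the rail, with the white key standing 20 mm out of its top; a small white tag on the front (-x) side. Origin at the centre of the housing's underside (12 mm above the desk), axes parallel to the rail's. The four units stand in one row 62 mm apart; their order varies
- white_top (a point): centre of the top face of the white key (square, rounded, 38 x 38 mm); 62 mm above the desk while the key is up, and sinks with it
- white_key (a joint): how far the white key is pressed: 0 = up (as at the start), 0.010 m = fully down. It yields straight downward to about 3 N and stays wherever it is left (no return). It sits on a rubber mount of about 1.2 N/mm with 8 mm of give (not counted in this value), which gives about 2.5 mm before the key moves and goes on yielding once the key is fully down; beyond that it is rigid
- yellow_unit: yellow key's unit: grey housing 66 x 56 x 30 mm, fixed on the rail, with the yellow key standing 20 mm out of its top; a small yellow tag on the front (-x) side. Origin at the centre of the housing's underside (12 mm above the desk), axes parallel to the rail's. The four units stand in one row 62 mm apart; their order varies
- yellow_top (a point): centre of the top face of the yellow key (square, rounded, 38 x 38 mm); 62 mm above the desk while the key is up, and sinks with it
- yellow_key (a joint): how far the yellow key is pressed: 0 = up (as at the start), 0.010 m = fully down. It yields straight downward to about 3 N and stays wherever it is left (no return). It sits on a rubber mount of about 1.2 N/mm with 8 mm of give (not counted in this value), which gives about 2.5 mm before the key moves and goes on yielding once the key is fully down; beyond that it is rigid
- green_unit: green key's unit: grey housing 66 x 56 x 30 mm, fixed on the rail, with the green key standing 20 mm out of its top; a small green tag on the front (-x) side. Origin at the centre of the housing's underside (12 mm above the desk), axes parallel to the rail's. The four units stand in one row 62 mm apart; their order varies
- green_top (a point): centre of the top face of the green key (square, rounded, 38 x 38 mm); 62 mm above the desk while the key is up, and sinks with it
- green_key (a joint): how far the green key is pressed: 0 = up (as at the start), 0.010 m = fully down. It yields straight downward to about 3 N and stays wherever it is left (no return). It sits on a rubber mount of about 1.2 N/mm with 8 mm of give (not counted in this value), which gives about 2.5 mm before the key moves and goes on yielding once the key is fully down; beyond that it is rigid
- red_unit: red key's unit: grey housing 66 x 56 x 30 mm, fixed on the rail, with the red key standing 20 mm out of its top; a small red tag on the front (-x) side. Origin at the centre of the housing's underside (12 mm above the desk), axes parallel to the rail's. The four units stand in one row 62 mm apart; their order varies
- red_top (a point): centre of the top face of the red key (square, rounded, 38 x 38 mm); 62 mm above the desk while the key is up, and sinks with it
- red_key (a joint): how far the red key is pressed: 0 = up (as at the start), 0.010 m = fully down. It yields straight downward to about 3 N and stays wherever it is left (no return). It sits on a rubber mount of about 1.2 N/mm with 8 mm of give (not counted in this value), which gives about 2.5 mm before the key moves and goes on yielding once the key is fully down; beyond that it is rigid
- brass_weight: loose brass weight, 25 mm across, 27 mm tall, standing in front of the panel; origin at the centre of its underside
- grey_tin: loose round grey sample tin, 69 mm across, 42 mm tall, standing behind the panel; origin at the centre of its underside
- green_cup: loose green cup, 71 mm across, 42 mm tall, standing behind the panel; origin at the centre of its underside
Mind the look-alikes: they are no part of the job. Of the things like the brass_weight, leave any that is blue or turquoise; of the rest the smaller one is meant.

How it is judged:
By the outcome, as a careful person would: the job done as asked, in the order asked, and still so for the second after the job is handed in, with the robot touching nothing.
It also fails if it takes over 38 s, if anything falls off the work surface, if the arm or the gripper's body presses on something with over 40 N, if the wrist force passes 120 N, or if a joint passes its speed limit or range.

ROBOT

A 7-joint arm with a two-finger parallel gripper is mounted at the origin on a cart in front of the work surface, level with it; the furniture and walls round the work are solid. World frame = base frame: x ahead of the robot, y to its left, z up, the work surface at z = 0. Lengths are in m, angles in rad, forces in N, time in s.
With the tool pointing down it reaches from about 0.375 to 0.925 m from the base axis. Payload 3.1 kg.
Tool frame: the origin (TCP) lies midway between the tips of the shut fingers; the grasp point (between the pads) lies robot.pinch_z behind it (robot.pinch_z is the distance from the TCP to the grasp point, in m); z points along the fingers, y is the direction in which the jaws open and shut (so a half turn about z gives the same grasp; the last joint's range is limited). The gripper opens to 85 mm and grips with 20 to 120 N. Pads are 22 mm wide; open, the fingers measure 114 mm over their backs; the gripper's body (76 mm by 85 mm) begins 54 mm behind the grasp point. The pads swing forward as they close: fully open they stand 13 mm farther back than shut.
Start: joints at [1.087, 0.383, 0.044, 1.598, -0.018, 1.161, -0.05], TCP at [0.245, -0.602, 0.204] pointing down, gripper open.
Joint ranges: [-2.61, 2.61], [-0.41, 2.15], [-1.48, 1.57], [0, 2.5], [-1.57, 4.71], [0.05, 1.97], [-2.85, 2.85]. Speed limits (rad/s): [2.79, 2.79, 3.14, 3.14, 3.14, 3.14, 3.14].

INTERFACE

Orientations are given as a rotation vector (axis times angle).
In Python, from rig import robot gives the robot as it stands.
- The arm moves only by the tool arm_command, never from a script. Its argument "targets" is a list of rows, each an object of numbers: "tx", "ty", "tz": the shift along the tool's x, y, z in m; "wx", "wy", "wz": the turn, a rotation vector about the tool's x, y, z in rad; "grip": the opening, from 0 (shut) to 1 (fully open). A call has 1 to 10 rows; each row shifts and turns the commanded pose from where the row before left it, along the tool's axes as they then stand; what a row does not reach is not made up. A row lasts 1/8 s, in which the tool goes at most 62.5 mm and 10.7 degrees, less where a joint would pass 70% of its speed; a pose out of reach is approached as far as the arm can. A call with a gripper value outside its range is refused whole. The fingers move at their own pace and stop on an object; "force" is the grip in N (left out, the last holds). Time passes only in rows, so rows that do not move let the fingers close. It gives the time, the measured TCP pose, the force and the opening at its end, in the units of the state.
- robot.state(): the state, without advancing time (a new reading comes with each control period).
- robot.get_image(name): name is "side" or "top" or "wrist"; returns a dict with "frame" (480x640x3 uint8, red, green, blue), "fx", "fy", "cx", "cy" (pixels), "pose" (4x4, takes a point from camera to world coordinates); the wrist camera has in their place "tool_from_camera" (4x4, takes a point from camera to tool coordinates, whose origin is the TCP and whose axes are the flange's). Camera axes: x right, y up, looking along -z (the intrinsics and any distortion apply to the point x, -y, -z); pixel columns grow to the right and rows downward; lengths in m; the calibration is good to about 2 mm. A picture is of the moment at which its call begins: read the wrist's pose just before it. There is no depth.
- robot.close_job(): hands the job in, once; it reports no verdict.
The state is a dict: "time": time; "joint_pos": joint angles; "joint_vel": joint speeds; "effort": joint torques, N m; "tcp_pos": TCP position; "tool_rot": TCP orientation; "ft_force": force on the tool from outside, world axes, zero at the start; "moment": the same for the moment, N m; "finger_gap": finger opening in m.
Only numpy, scipy, OpenCV 4.12 (cv2) and the standard library are available. Lean on these libraries where they do the work, as an engineer would, in place of code of your own. Each camera call takes 0.05 s, during which the arm holds its last target. There are 200 camera calls.

## Working session

There is one attempt and no reset: what is moved stays moved. The work goes in short steps, Python scripts to look and compute and a tool call to move; the robot and the scene stay as the last step left them, time stands still between calls to the robot, and variables do not carry over. Pictures are saved under pics/ and viewed, about 8 in all and at most 12, crops included, and the job is handed in when it is done.

Besides the shell and the picture viewer there is one more tool, called after "Emit:" as name(argument=value, ...) on one line, values as JSON. arm_command: Moves the arm, as the interface text tells. Its arguments: {"type":"object","properties":{"targets":{"type":"array","items":{"type":"object","properties":{"tx":{"type":"number"},"ty":{"type":"number"},"tz":{"type":"number"},"wx":{"type":"number"},"wy":{"type":"number"},"wz":{"type":"number"},"grip":{"type":"number"}}}},"force":{"type":"number"}},"required":["targets"]}

```bash
mkdir -p pics; ls; python3 - <<'E'
from rig import robot
import cv2,numpy as np
print(robot.state()); print(robot.pinch_z)
for n in("top","side"):
    d=robot.get_image(n); cv2.imwrite(f"pics/{n}0.png",d["frame"][:,:,::-1])
    print({k:v for k,v in d.items() if k!="frame"})
    np.savez(f"{n}0.npz",**{k:v for k,v in d.items() if v is not None})
E
```

```text
pics
{'time': 0.0, 'joint_pos': array([ 1.08721457,  0.38384826,  0.04384091,  1.59959391, -0.01789065,
        1.1612241 , -0.04991282]), 'joint_vel': array([-0.00099621, -0.00207597, -0.00099519,  0.00044892, -0.00010048,
       -0.0005014 ,  0.00061418]), 'effort': array([-2.20621705e-04, -4.33454883e+01,  1.02462854e+00, -2.49512708e+01,
        1.06941847e-02,  1.13082823e-02,  5.20641706e-06]), 'tcp_pos': array([ 0.24417819, -0.60127695,  0.2025696 ]), 'tool_rot': array([-3.08076088e+00, -6.01834281e-01,  1.04514931e-03]), 'ft_force': array([ 0.11344974,  0.45574099, -0.76322087]), 'moment': array([-0.019421  ,  0.00054086, -0.06017012]), 'finger_gap': 0.08506205225131391}
0.0187
{'fx': 476.38922991318634, 'fy': 476.38922991318634, 'cx': 317.9661410681062, 'cy': 236.2861707847466, 'pose': array([[-0.00137399,  0.99144075, -0.13055016,  0.44949109],
       [-0.99968136, -0.0046523 , -0.0248098 , -0.04214458],
       [-0.0252048 ,  0.13047447,  0.99113124,  0.9217792 ],
       [ 0.        ,  0.        ,  0.        ,  1.        ]])}
{'fx': 580.7743556580969, 'fy': 580.7743556580969, 'cx': 321.18511882895496, 'cy': 237.47662302761924, 'pose': array([[ 0.99911389,  0.03286232, -0.02629663,  0.52099605],
       [-0.04180477,  0.70240969, -0.71054415, -0.67547516],
       [-0.00487912,  0.71101385,  0.70316108,  0.68747021],
       [ 0.        ,  0.        ,  0.        ,  1.        ]])}
```

View pics/top0.png

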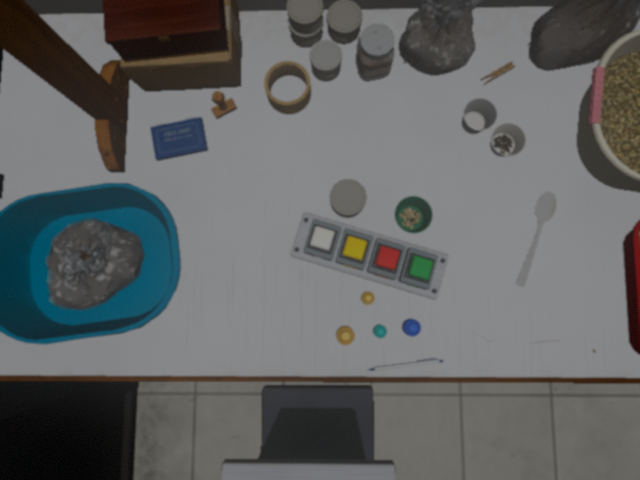

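View pics/side0.png

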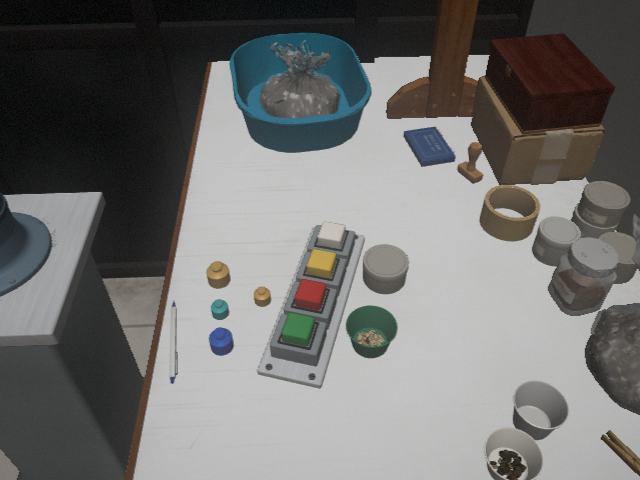

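The key order seen from above, left to right: white (322,238), yellow (355,248), red (388,258), green (420,267). The brass candidates are gold (367,298, the smaller one) and gold (345,335), plus the turquoise and blue ones. All of these stay untouched. Next I measure the key tops in both views.

```bash
cat > m.py <<'E'
import numpy as np,cv2
from scipy.spatial.transform import Rotation as R
def ray(d,u,v):
    T=d["pose"]; c=np.array([(u-d["cx"])/d["fx"],-(v-d["cy"])/d["fy"],-1.]); return T[:3,3],T[:3,:3]@c
def onz(d,u,v,z):
    o,r=ray(d,u,v); return o+r*(z-o[2])/r[2]
def proj(d,p):
    T=d["pose"]; c=T[:3,:3].T@(np.asarray(p)-T[:3,3]); return np.array([d["cx"]-d["fx"]*c[0]/c[2], d["cy"]+d["fy"]*c[1]/c[2]])
E
python3 - <<'E'
from m import *
top=np.load("top0.npz"); side=np.load("side0.npz")
seeds={"top":[(322,237),(355,247),(388,257),(420,266)],"side":[(332,231),(321,262),(311,293),(298,327)]}
tiles=[]
for n,d in(("top",top),("side",side)):
    f=d["frame"]; vis=f[:,:,::-1].copy(); P=[]
    for s in seeds[n]:
        seed=tuple(s); m=np.zeros((482,642),np.uint8)
        cv2.floodFill(cv2.GaussianBlur(f,(3,3),0),m,seed,0,(22,)*3,(22,)*3,4|cv2.FLOODFILL_MASK_ONLY|cv2.FLOODFILL_FIXED_RANGE|(255<<8))
        cs,_=cv2.findContours(m[1:-1,1:-1],cv2.RETR_EXTERNAL,cv2.CHAIN_APPROX_NONE); c=max(cs,key=cv2.contourArea)
        M=cv2.moments(c); u,v=M["m10"]/M["m00"],M["m01"]/M["m00"]; p=onz(d,u,v,.062); P.append(p)
        print(n,s,f[s[1],s[0]],cv2.contourArea(c),round(u,1),round(v,1),p.round(4))
    P=np.array(P); print("steps",np.linalg.norm(np.diff(P,axis=0),axis=1).round(4),"yaw of row",np.arctan2(*(P[0]-P[3])[:2]))
    # overlay predicted squares
    y=np.array([P[0]-P[3]])[0]; y/=np.linalg.norm(y); x=np.array([y[1],-y[0],0])
    S=5; u0,v0=(285,200) if n=="top" else (240,215)
    crop=cv2.resize(vis[v0:v0+115,u0:u0+160],None,fx=S,fy=S,interpolation=cv2.INTER_CUBIC) if n=="top" else cv2.resize(vis[v0:v0+175,u0:u0+160],None,fx=3.2,fy=3.2,interpolation=cv2.INTER_CUBIC)
    S=crop.shape[1]/160
    for p in P:
        q=np.array([(proj(d,p+.019*(a*x+b*y))-[u0-.5,v0-.5])*S for a,b in((1,1),(1,-1),(-1,-1),(-1,1))],int)
        cv2.polylines(crop,[q],True,(255,0,255),1)
    cv2.imwrite(f"pics/{n}_crop.png",crop)
E
```

```text
top (322, 237) [147 148 143] 294.5 322.0 237.7 [ 0.5601 -0.0279  0.062 ]
top (355, 247) [147 132  27] 305.0 354.6 247.4 [ 0.5421 -0.0869  0.062 ]
top (388, 257) [139  48  46] 299.5 387.6 257.3 [ 0.5239 -0.1462  0.062 ]
top (420, 266) [ 46 109  60] 339.5 421.0 267.3 [ 0.5058 -0.2056  0.062 ]
steps [0.0617 0.062  0.0621] yaw of row 0.29696766929467855
side (332, 231) [198 192 185] 132206.0 356.6 310.9 [ 0.5865 -0.1874  0.062 ]
side (321, 262) [192 164  82] 349.5 320.9 259.4 [ 0.542  -0.0893  0.062 ]
side (311, 293) [157  61  58] 432.5 309.8 290.5 [ 0.524  -0.1484  0.062 ]
side (298, 327) [ 70 126  80] 547.5 297.0 325.3 [ 0.5053 -0.2077  0.062 ]
steps [0.1076 0.0618 0.0622] yaw of row 1.3252754777647757
```

View pics/top_crop.png

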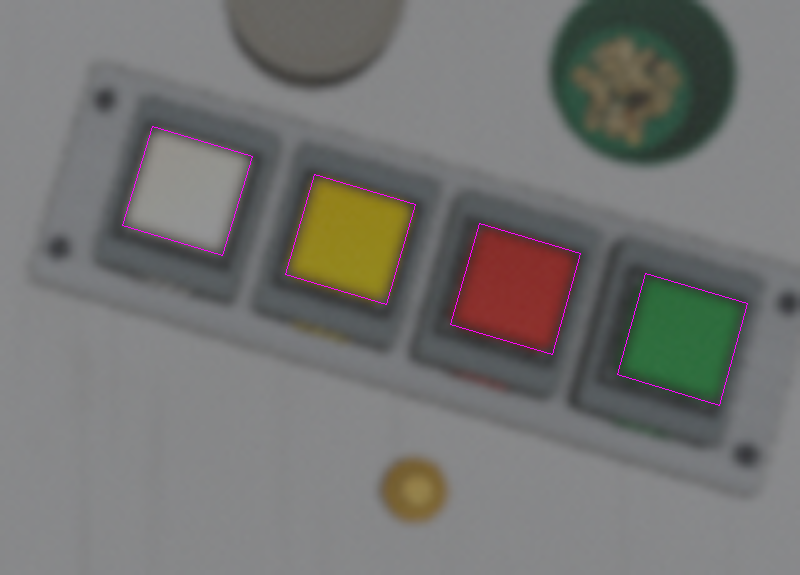

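The overlays sit on the key tops. The row order is white, yellow, red, green along −y, and the two views agree within 2 mm. Next I work out the tool-frame moves.

```bash
cat >> m.py <<'E'
K={"white":(.5601,-.0289),"yellow":(.542,-.088),"red":(.524,-.1473),"green":(.5056,-.2067)}
def rel(st,key,z):
    Q=R.from_rotvec(st["tool_rot"]).as_matrix(); p=np.r_[K[key],z]; return Q.T@(p-st["tcp_pos"])
E
python3 - <<'E'
from m import *
from rig import robot
s=robot.state(); Q=R.from_rotvec(s["tool_rot"]).as_matrix(); print(Q.round(4))
print("row y dir",np.sin(.297),np.cos(.297))
a=np.arctan2(Q[1,1],Q[0,1]); b=np.arctan2(np.cos(.297),np.sin(.297)); print("world yaw needed",((b-a+np.pi/2)%np.pi)-np.pi/2)
print("tool shift to above white z .12",rel(s,"white",.12))
E
```

```text
[[ 9.265e-01  3.764e-01 -1.100e-03]
 [ 3.764e-01 -9.265e-01  2.200e-03]
 [-1.000e-04 -2.400e-03 -1.000e+00]]
row y dir 0.29265287165304243 0.9562187494047729
world yaw needed -0.6828671512577547
tool shift to above white z .12 [ 0.50810458 -0.41128171  0.08361618]
```

Emit:
arm_command(targets=[{"tz":-0.04,"grip":0},{"tx":0.036,"ty":-0.029,"grip":0},{"tx":0.036,"ty":-0.029,"grip":0},{"tx":0.036,"ty":-0.029,"grip":0},{"tx":0.036,"ty":-0.029,"grip":0},{"tx":0.036,"ty":-0.029,"grip":0},{"tx":0.036,"ty":-0.029,"grip":0},{"tx":0.036,"ty":-0.029,"grip":0},{"tx":0.036,"ty":-0.029,"grip":0},{"tx":0.036,"ty":-0.029,"grip":0}])

```text
schema error: expected keys tx, ty, tz, wx, wy, wz, grip
```

Emit:
arm_command(targets=[{"tx":0.036,"ty":-0.029,"grip":0},{"tx":0.036,"ty":-0.029,"grip":0},{"tx":0.036,"ty":-0.029,"grip":0},{"tx":0.036,"ty":-0.029,"grip":0},{"wz":0.17,"grip":0},{"wz":0.17,"grip":0},{"wz":0.17,"grip":0},{"wz":0.17,"grip":0},{"grip":0},{"grip":0}])

```text
schema error: expected keys tx, ty, tz, wx, wy, wz, grip
```

```bash
python3 - <<'E'
from m import *
from rig import robot
s=robot.state(); print(s["time"],s["tcp_pos"],s["joint_pos"].round(2),s["ft_force"],s["finger_gap"]); Q=R.from_rotvec(s["tool_rot"]).as_matrix(); print(Q.round(3))
print("tool shift to above white z .1",rel(s,"white",.1))
E
```

```text
0.1 [ 0.24423397 -0.60135566  0.20269068] [ 1.09  0.38  0.04  1.6  -0.02  1.16 -0.05] [ 0.07066761 -0.12583527 -0.3685885 ] 0.08547701918552605
[[ 0.926  0.376 -0.001]
 [ 0.376 -0.926  0.002]
 [-0.    -0.002 -1.   ]]
tool shift to above white z .1 [ 0.50810756 -0.41123303  0.10361612]
```

All keys are required in every row.

Emit:
arm_command(targets=[{"tx":0,"ty":0,"tz":-0.04,"wx":0,"wy":0,"wz":0,"grip":0},{"tx":0.036,"ty":-0.029,"tz":0,"wx":0,"wy":0,"wz":0,"grip":0},{"tx":0.036,"ty":-0.029,"tz":0,"wx":0,"wy":0,"wz":0,"grip":0},{"tx":0.036,"ty":-0.029,"tz":0,"wx":0,"wy":0,"wz":0,"grip":0},{"tx":0.036,"ty":-0.029,"tz":0,"wx":0,"wy":0,"wz":0,"grip":0},{"tx":0.036,"ty":-0.029,"tz":0,"wx":0,"wy":0,"wz":0,"grip":0},{"tx":0.036,"ty":-0.029,"tz":0,"wx":0,"wy":0,"wz":0,"grip":0},{"tx":0.036,"ty":-0.029,"tz":0,"wx":0,"wy":0,"wz":0,"grip":0},{"tx":0.036,"ty":-0.029,"tz":0,"wx":0,"wy":0,"wz":0,"grip":0},{"tx":0.036,"ty":-0.029,"tz":0,"wx":0,"wy":0,"wz":0,"grip":0}])

```text
time: 1.35
tcp_pos: [0.4467, -0.2369, 0.2435]
tool_rot: [-3.083, -0.602, 0.001]
ft_force: [1.0, -0.8, -0.0]
finger_gap: 0.0003
```

Emit:
arm_command(targets=[{"tx":0.036,"ty":-0.029,"tz":0,"wx":0,"wy":0,"wz":0,"grip":0},{"tx":0.036,"ty":-0.029,"tz":0,"wx":0,"wy":0,"wz":0,"grip":0},{"tx":0.036,"ty":-0.029,"tz":0,"wx":0,"wy":0,"wz":0,"grip":0},{"tx":0.036,"ty":-0.029,"tz":0,"wx":0,"wy":0,"wz":0,"grip":0},{"tx":0,"ty":0,"tz":0,"wx":0,"wy":0,"wz":0.17,"grip":0},{"tx":0,"ty":0,"tz":0,"wx":0,"wy":0,"wz":0.17,"grip":0},{"tx":0,"ty":0,"tz":0,"wx":0,"wy":0,"wz":0.17,"grip":0},{"tx":0,"ty":0,"tz":0,"wx":0,"wy":0,"wz":0.17,"grip":0},{"tx":0,"ty":0,"tz":0,"wx":0,"wy":0,"wz":0,"grip":0},{"tx":0,"ty":0,"tz":0,"wx":0,"wy":0,"wz":0,"grip":0}])

```text
time: 2.6
tcp_pos: [0.5361, -0.0768, 0.2437]
tool_rot: [-3.108, 0.457, 0.001]
ft_force: [0.1, 0.2, 0.4]
finger_gap: -0.0001
```

```bash
python3 - <<'E'
from m import *
from rig import robot
s=robot.state(); print(s["time"],s["tcp_pos"],s["joint_pos"].round(2),s["ft_force"],s["finger_gap"]); Q=R.from_rotvec(s["tool_rot"]).as_matrix(); print(Q.round(3))
print("tool shift to above white z .085",rel(s,"white",.085))
E
```

```text
2.6 [ 0.53605857 -0.07678088  0.24366099] [ 0.37  0.16 -0.33  1.8   0.06  1.19 -1.84] [0.10826963 0.20458462 0.38155033] -0.00010091239068321488
[[ 0.958 -0.288 -0.001]
 [-0.288 -0.958  0.   ]
 [-0.001  0.    -1.   ]]
tool shift to above white z .085 [ 0.00935395 -0.0527841   0.15865126]
```

Emit:
arm_command(targets=[{"tx":0.0047,"ty":-0.0264,"tz":0,"wx":0,"wy":0,"wz":0,"grip":0},{"tx":0.0047,"ty":-0.0264,"tz":0,"wx":0,"wy":0,"wz":0,"grip":0},{"tx":0,"ty":0,"tz":0.04,"wx":0,"wy":0,"wz":0,"grip":0},{"tx":0,"ty":0,"tz":0.04,"wx":0,"wy":0,"wz":0,"grip":0},{"tx":0,"ty":0,"tz":0.04,"wx":0,"wy":0,"wz":0,"grip":0},{"tx":0,"ty":0,"tz":0.02,"wx":0,"wy":0,"wz":0,"grip":0},{"tx":0,"ty":0,"tz":0.018,"wx":0,"wy":0,"wz":0,"grip":0},{"tx":0,"ty":0,"tz":0,"wx":0,"wy":0,"wz":0,"grip":0},{"tx":0,"ty":0,"tz":0,"wx":0,"wy":0,"wz":0,"grip":0}])

```text
time: 3.72
tcp_pos: [0.5616, -0.0289, 0.0869]
tool_rot: [-3.107, 0.46, -0.003]
ft_force: [-0.1, 0.8, -0.5]
finger_gap: -0.0003
```

```bash
python3 - <<'E'
from m import *
from rig import robot
s=robot.state(); print(s["time"],s["tcp_pos"],s["ft_force"]); 
print("tool shift to white z .06",rel(s,"white",.06))
d=robot.get_image("side"); f=d["frame"][170:370,230:430,::-1]; cv2.imwrite("pics/s1.png",cv2.resize(f,None,fx=3,fy=3,interpolation=cv2.INTER_CUBIC))
E
```

```text
3.725 [ 0.56159999 -0.02894672  0.08692035] [-0.05960356  0.83600343 -0.47465409]
tool shift to white z .06 [-0.0014961   0.00040457  0.02691756]
```

View pics/s1.png

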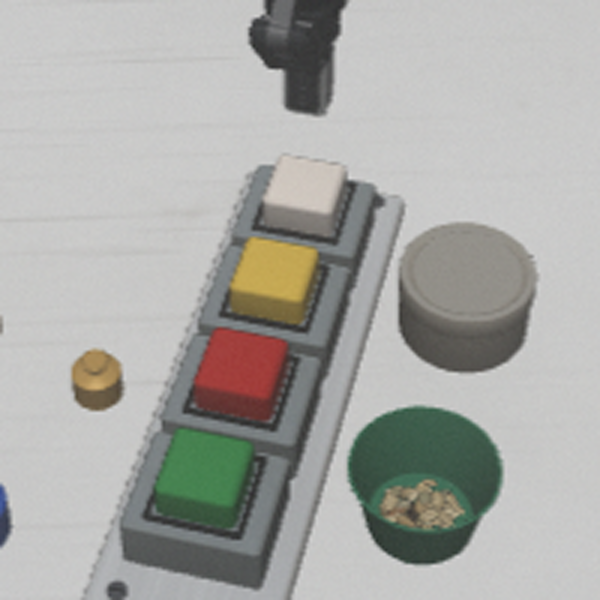

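The shut fingertips are at crop (307,110), directly above the white key at (305,190). I descend carefully and watch the force.

Emit:
arm_command(targets=[{"tx":-0.0015,"ty":0,"tz":0.01,"wx":0,"wy":0,"wz":0,"grip":0},{"tx":0,"ty":0,"tz":0.01,"wx":0,"wy":0,"wz":0,"grip":0},{"tx":0,"ty":0,"tz":0.003,"wx":0,"wy":0,"wz":0,"grip":0},{"tx":0,"ty":0,"tz":0.003,"wx":0,"wy":0,"wz":0,"grip":0},{"tx":0,"ty":0,"tz":0.003,"wx":0,"wy":0,"wz":0,"grip":0},{"tx":0,"ty":0,"tz":0.003,"wx":0,"wy":0,"wz":0,"grip":0},{"tx":0,"ty":0,"tz":0,"wx":0,"wy":0,"wz":0,"grip":0},{"tx":0,"ty":0,"tz":0,"wx":0,"wy":0,"wz":0,"grip":0}])

```text
time: 4.78
tcp_pos: [0.5593, -0.0285, 0.0541]
tool_rot: [-3.108, 0.46, -0.0]
ft_force: [0.1, -0.1, 0.1]
finger_gap: 0.0001
```

Emit:
arm_command(targets=[{"tx":0,"ty":0,"tz":0.002,"wx":0,"wy":0,"wz":0,"grip":0},{"tx":0,"ty":0,"tz":0.002,"wx":0,"wy":0,"wz":0,"grip":0},{"tx":0,"ty":0,"tz":0,"wx":0,"wy":0,"wz":0,"grip":0},{"tx":0,"ty":0,"tz":0,"wx":0,"wy":0,"wz":0,"grip":0}])

```text
time: 5.28
tcp_pos: [0.5592, -0.0285, 0.05]
tool_rot: [-3.108, 0.46, 0.0]
ft_force: [-0.5, -0.0, 0.7]
finger_gap: 0.0001
```

There is no clear force at z = 0.050, so I look before going further.

```bash
python3 - <<'E'
from m import *
from rig import robot
s=robot.state(); print(s["time"],s["tcp_pos"],s["ft_force"],s["effort"].round(2)) 
d=robot.get_image("side"); f=d["frame"][180:300,260:420,::-1]; cv2.imwrite("pics/s2.png",cv2.resize(f,None,fx=5,fy=5,interpolation=cv2.INTER_CUBIC))
print(proj(d,s["tcp_pos"]),robot.state()["ft_force"])
E
```

```text
5.275 [ 0.55920639 -0.02853289  0.04995719] [-0.52556704 -0.01733755  0.72621071] [ 0.000e+00 -3.907e+01 -2.850e+00 -1.962e+01  1.000e-02  0.000e+00
 -0.000e+00]
[330.28477108 235.94723351] [ 0.04898636  0.58065981 -0.14112814]
```

View pics/s2.png

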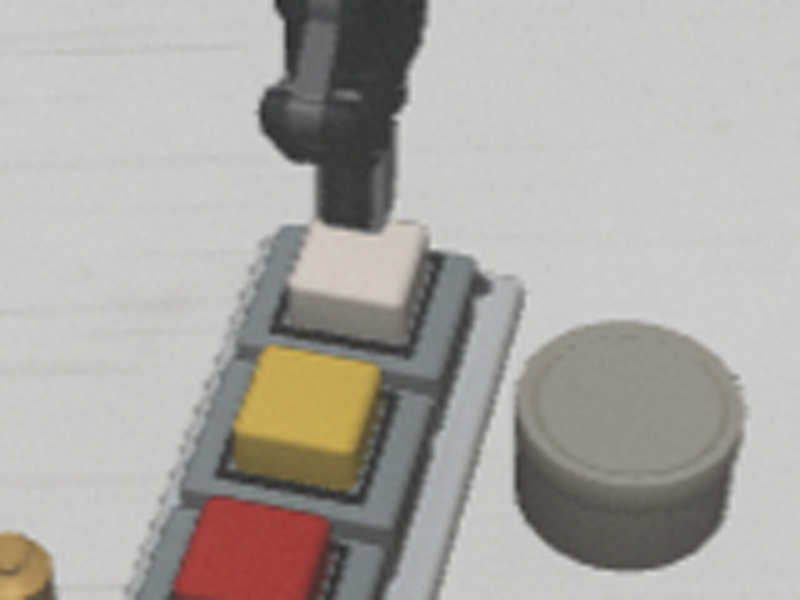

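```bash
python3 - <<'E'
from m import *
from rig import robot
d=robot.get_image("side"); t=robot.get_image("top"); w=robot.get_image("wrist")
p=np.array([.5616,-.0289,.0869]); s=robot.state(); Q=R.from_rotvec(s["tool_rot"]).as_matrix()
for nm,q in(("s1",p),("s2",s["tcp_pos"])):
  print(nm,"tcp",proj(d,q).round(1),"near bottom edge",[proj(d,q+Q@[a,.014,0]).round(1) for a in(-.011,.011)],"top",proj(t,q).round(1))
im=np.hstack([cv2.resize(t["frame"][190:290,290:390,::-1],(400,400),interpolation=cv2.INTER_CUBIC),cv2.resize(w["frame"][:,:,::-1],(400,300))[:,:] if 0 else cv2.copyMakeBorder(cv2.resize(w["frame"][:,:,::-1],(400,300)),0,100,0,0,cv2.BORDER_CONSTANT)])
cv2.imwrite("pics/tw.png",im); print(w["tool_from_camera"].round(3),w["fx"])
E
```

```text
s1 tcp [332.  218.7] near bottom edge [array([322.7, 223.7]), array([336.9, 226.1])] top [322.3 235.1]
s2 tcp [330.3 235.9] near bottom edge [array([321.3, 240.8]), array([335.1, 243.3])] top [322.4 239. ]
[[ 0.     0.966  0.258  0.066]
 [ 1.    -0.     0.    -0.001]
 [ 0.     0.258 -0.966 -0.17 ]
 [ 0.     0.     0.     1.   ]] 421.128072708625
```

View pics/tw.png

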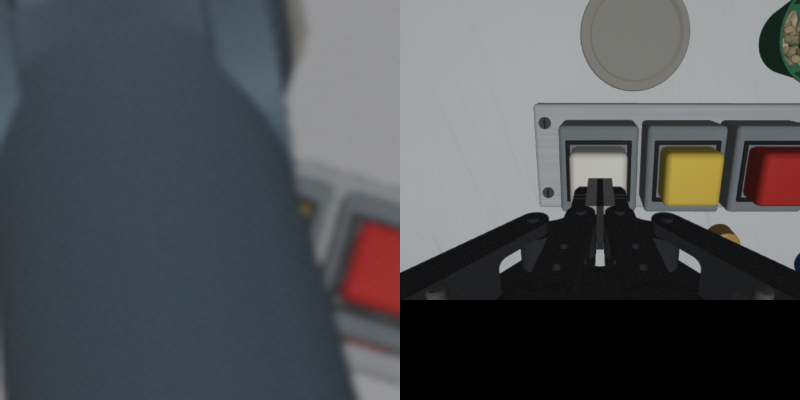

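```bash
python3 - <<'E'
from m import *
from rig import robot
s=robot.state(); w=dict(robot.get_image("wrist"))
T=np.eye(4); T[:3,:3]=R.from_rotvec(s["tool_rot"]).as_matrix(); T[:3,3]=s["tcp_pos"]
w["pose"]=T@w["tool_from_camera"]; print({k:w[k] for k in("fx","fy","cx","cy")}, [k for k in w])
for k in("yellow","red"): print(k,proj(w,np.r_[K[k],.062]))
for dz in(0,.01,.02,.03): print("tip",dz,proj(w,s["tcp_pos"]+[0,0,dz]))
x=np.array([.957,-.29,0]); y=np.array([.29,.957,0])
c=w["frame"][:,:,::-1].copy()
for k in K:
  q=np.array([proj(w,np.r_[K[k],.062]+.019*(a*x+b*y)) for a,b in((1,1),(1,-1),(-1,-1),(-1,1))],int); cv2.polylines(c,[q],True,(255,0,255),1)
cv2.drawMarker(c,tuple(int(v) for v in proj(w,s["tcp_pos"])),(0,255,255),0,12)
cv2.imwrite("pics/w2.png",cv2.resize(c[100:400,200:600],(800,600)))
E
```

```text
{'fx': 421.128072708625, 'fy': 421.128072708625, 'cx': 319.61514288015803, 'cy': 237.62383540146283} ['frame', 'fx', 'fy', 'cx', 'cy', 'tool_from_camera', 'pose']
yellow [475.94380037 292.35366186]
red [629.99593961 292.50963117]
tip 0 [321.86242404 283.13568658]
tip 0.01 [321.97853776 292.0324689 ]
tip 0.02 [322.10851467 301.99146653]
tip 0.03 [322.25499515 313.21498858]
```

View pics/w2.png

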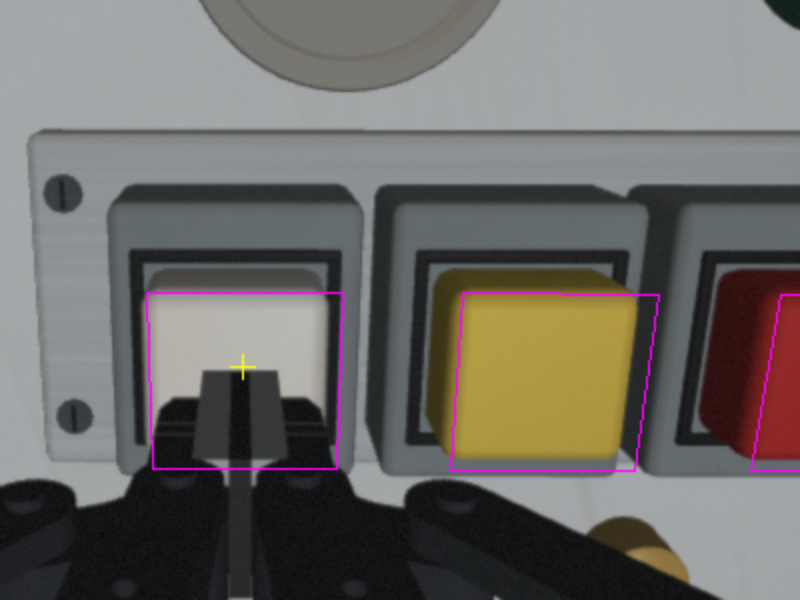

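```bash
python3 - <<'E'
from m import *
from rig import robot
s=robot.state(); w=dict(robot.get_image("wrist"))
T=np.eye(4); T[:3,:3]=R.from_rotvec(s["tool_rot"]).as_matrix(); T[:3,3]=s["tcp_pos"]; w["pose"]=T@w["tool_from_camera"]
x=np.array([np.cos(.297),-np.sin(.297),0]); y=np.array([np.sin(.297),np.cos(.297),0])
C=np.mean([np.r_[K[k],0] for k in K],0)
P=[];U=[]
def add(a,b,z,u,v): P.append(C+a*x+b*y+[0,0,z]); U.append((200+u/2,100+v/2))
add(.045,.145,.012,28,130); add(-.045,.145,.012,48,461)
for yc,l,r,fl,fr in((.093,110,362,120,354),(.031,392,648,383,645)):
    add(.033,yc+.028,.042,l,203); add(.033,yc-.028,.042,r,203)
    add(-.033,yc+.028,.042,fl,472); add(-.033,yc-.028,.042,fr,472)
for p,u in zip(P,U): print(proj(w,p).round(1),u)
Kc=np.array([[w["fx"],0,w["cx"]],[0,w["fy"],w["cy"]],[0,0,1]])
ok,rv,tv=cv2.solvePnP(np.array(P),np.array(U),Kc,None); Rc=cv2.Rodrigues(rv)[0]
F=np.diag([1,-1,-1.]); cam=np.eye(4); cam[:3,:3]=Rc.T@F; cam[:3,3]=(-Rc.T@tv).ravel()
print("resid",np.abs(cv2.projectPoints(np.array(P),rv,tv,Kc,None)[0][:,0]-U).max())
tool=cam@np.linalg.inv(w["tool_from_camera"]); print("TCP by PnP",tool[:3,3].round(4),"reported",s["tcp_pos"].round(4), "tilt",(tool[:3,:3].T@T[:3,:3]).round(3))
E
```

```text
[215.6 166.6] (214.0, 165.0)
[225.6 333.5] (224.0, 330.5)
[256.7 201.7] (255.0, 201.5)
[387.6 202.2] (381.0, 201.5)
[261.7 341. ] (260.0, 336.0)
[381.2 341.4] (377.0, 336.0)
[401.6 202.2] (396.0, 201.5)
[532.4 202.6] (524.0, 201.5)
[394.  341.4] (391.5, 336.0)
[513.6 341.8] (522.5, 336.0)
resid 10.260904037015735
TCP by PnP [ 0.5583 -0.0301  0.0524] reported [ 0.5593 -0.0285  0.0501] tilt [[ 1.     0.018 -0.001]
 [-0.018  0.999  0.029]
 [ 0.001 -0.029  1.   ]]
```

The wrist and side views both put the tips laterally over the key, but about 20–25 mm higher than the TCP reading. The force of about 0 and the white key still standing as tall as the yellow one agree with that. I keep going down slowly, guided by force.

Emit:
arm_command(targets=[{"tx":0,"ty":0,"tz":0.002,"wx":0,"wy":0,"wz":0,"grip":0},{"tx":0,"ty":0,"tz":0.002,"wx":0,"wy":0,"wz":0,"grip":0},{"tx":0,"ty":0,"tz":0,"wx":0,"wy":0,"wz":0,"grip":0}])

```text
time: 5.95
tcp_pos: [0.5589, -0.0286, 0.0456]
tool_rot: [3.108, -0.46, -0.001]
ft_force: [0.1, -0.0, -0.3]
finger_gap: 0.0001
```

Emit:
arm_command(targets=[{"tx":0,"ty":0,"tz":0.002,"wx":0,"wy":0,"wz":0,"grip":0},{"tx":0,"ty":0,"tz":0.001,"wx":0,"wy":0,"wz":0,"grip":0},{"tx":0,"ty":0,"tz":0,"wx":0,"wy":0,"wz":0,"grip":0}])

```text
time: 6.32
tcp_pos: [0.5591, -0.0286, 0.0429]
tool_rot: [3.108, -0.46, -0.0]
ft_force: [-0.1, -1.0, 0.8]
finger_gap: -0.0004
```

Emit:
arm_command(targets=[{"tx":0,"ty":0,"tz":0.002,"wx":0,"wy":0,"wz":0,"grip":0},{"tx":0,"ty":0,"tz":0.002,"wx":0,"wy":0,"wz":0,"grip":0},{"tx":0,"ty":0,"tz":0,"wx":0,"wy":0,"wz":0,"grip":0}])

```text
time: 6.7
tcp_pos: [0.5589, -0.0285, 0.0387]
tool_rot: [3.108, -0.46, -0.001]
ft_force: [-0.4, 0.5, -1.0]
finger_gap: 0.0001
```

```bash
python3 - <<'E'
from m import *
from rig import robot
F=[]
for i in range(4):
    s=robot.state(); F.append(s["ft_force"]); d=robot.get_image("side")
print(s["time"],s["tcp_pos"],np.round(F,1).tolist(),s["moment"])
t=robot.get_image("wrist")["frame"][200:350,230:430,::-1]
f=d["frame"][180:300,270:430,::-1]
cv2.imwrite("pics/s3.png",np.hstack([cv2.resize(f,(400,300),interpolation=cv2.INTER_CUBIC),cv2.resize(t,(400,300),interpolation=cv2.INTER_CUBIC)]))
E
```

```text
6.85 [ 0.55917468 -0.0285685   0.03897358] [[-0.4, 0.5, -1.0], [0.6, -0.5, -0.1], [-0.7, 0.0, 0.1], [0.1, 0.5, 0.1]] [0.00818744 0.00393717 0.00959348]
```

View pics/s3.png

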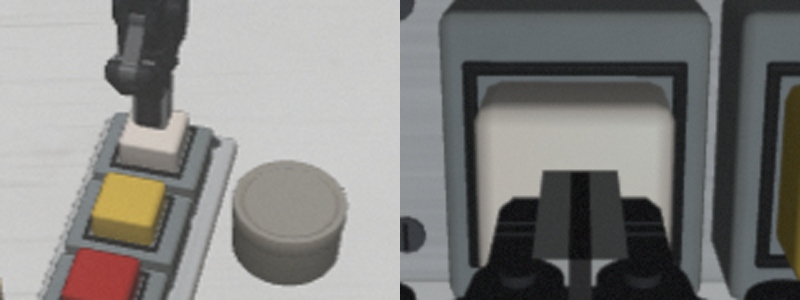

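The tip is now seen over the white key top (crop 151,127), still a few mm above it, and the key is still up.

Emit:
arm_command(targets=[{"tx":0,"ty":0,"tz":0.002,"wx":0,"wy":0,"wz":0,"grip":0},{"tx":0,"ty":0,"tz":0.002,"wx":0,"wy":0,"wz":0,"grip":0},{"tx":0,"ty":0,"tz":0,"wx":0,"wy":0,"wz":0,"grip":0}])

```text
time: 7.32
tcp_pos: [0.5589, -0.0286, 0.0347]
tool_rot: [3.108, -0.46, -0.001]
ft_force: [0.2, -0.5, 0.6]
finger_gap: 0.0001
```

Emit:
arm_command(targets=[{"tx":0,"ty":0,"tz":0.002,"wx":0,"wy":0,"wz":0,"grip":0},{"tx":0,"ty":0,"tz":0.001,"wx":0,"wy":0,"wz":0,"grip":0},{"tx":0,"ty":0,"tz":0,"wx":0,"wy":0,"wz":0,"grip":0}])

```text
time: 7.7
tcp_pos: [0.5594, -0.0286, 0.0322]
tool_rot: [3.108, -0.46, 0.0]
ft_force: [-0.7, -0.0, 2.9]
finger_gap: 0.0001
```

Emit:
arm_command(targets=[{"tx":0,"ty":0,"tz":0.002,"wx":0,"wy":0,"wz":0,"grip":0},{"tx":0,"ty":0,"tz":0,"wx":0,"wy":0,"wz":0,"grip":0}])

```text
time: 7.95
tcp_pos: [0.5593, -0.0286, 0.03]
tool_rot: [-3.108, 0.46, -0.0]
ft_force: [-1.0, -0.3, 2.5]
finger_gap: -0.0003
```

Contact came at TCP z≈0.0345, and the force is already on its ~3 N plateau. Key bottom should be near z≈0.022, with the force rising after that.

Emit:
arm_command(targets=[{"tx":0,"ty":0,"tz":0.002,"wx":0,"wy":0,"wz":0,"grip":0},{"tx":0,"ty":0,"tz":0.002,"wx":0,"wy":0,"wz":0,"grip":0},{"tx":0,"ty":0,"tz":0.002,"wx":0,"wy":0,"wz":0,"grip":0},{"tx":0,"ty":0,"tz":0,"wx":0,"wy":0,"wz":0,"grip":0}])

```text
time: 8.45
tcp_pos: [0.5593, -0.0286, 0.0238]
tool_rot: [-3.108, 0.46, -0.0]
ft_force: [-0.7, -0.7, 2.6]
finger_gap: -0.0002
```

Emit:
arm_command(targets=[{"tx":0,"ty":0,"tz":0.002,"wx":0,"wy":0,"wz":0,"grip":0},{"tx":0,"ty":0,"tz":0,"wx":0,"wy":0,"wz":0,"grip":0}])

```text
time: 8.7
tcp_pos: [0.5593, -0.0285, 0.022]
tool_rot: [-3.108, 0.46, -0.0]
ft_force: [-0.7, -0.4, 2.5]
finger_gap: 0.0003
```

Emit:
arm_command(targets=[{"tx":0,"ty":0,"tz":0.0015,"wx":0,"wy":0,"wz":0,"grip":0},{"tx":0,"ty":0,"tz":0,"wx":0,"wy":0,"wz":0,"grip":0}])

```text
time: 8.95
tcp_pos: [0.5594, -0.0286, 0.0207]
tool_rot: [3.108, -0.461, 0.0]
ft_force: [-1.3, 0.3, 4.1]
finger_gap: 0.0001
```

Force is rising past the plateau, so I go another 1.5 mm to be sure it is right down.

Emit:
arm_command(targets=[{"tx":0,"ty":0,"tz":0.0015,"wx":0,"wy":0,"wz":0,"grip":0},{"tx":0,"ty":0,"tz":0,"wx":0,"wy":0,"wz":0,"grip":0}])

```text
time: 9.2
tcp_pos: [0.5594, -0.0286, 0.0193]
tool_rot: [3.108, -0.46, 0.0]
ft_force: [-0.6, -0.1, 5.9]
finger_gap: -0.0
```

```bash
python3 - <<'E'
from m import *
from rig import robot
F=[]
for i in range(3):
    s=robot.state(); F.append(s["ft_force"]); robot.get_image("side")
print(s["time"],s["tcp_pos"],np.mean(F,0))
E
```

```text
9.3 [ 0.55937508 -0.02857594  0.01940363] [-1.12513485 -0.19254144  5.91406215]
```

White is bottomed: 5.9 N, past the 3 N plateau. I lift straight up, shift 62 mm along the row to yellow, then lower to just above it.

Emit:
arm_command(targets=[{"tx":0,"ty":0,"tz":-0.01,"wx":0,"wy":0,"wz":0,"grip":0},{"tx":0,"ty":0,"tz":-0.02,"wx":0,"wy":0,"wz":0,"grip":0},{"tx":0,"ty":0,"tz":-0.01,"wx":0,"wy":0,"wz":0,"grip":0},{"tx":0,"ty":0,"tz":0,"wx":0,"wy":0,"wz":0,"grip":0},{"tx":0,"ty":0.02,"tz":0,"wx":0,"wy":0,"wz":0,"grip":0},{"tx":0,"ty":0.022,"tz":0,"wx":0,"wy":0,"wz":0,"grip":0},{"tx":0,"ty":0.02,"tz":0,"wx":0,"wy":0,"wz":0,"grip":0},{"tx":0,"ty":0,"tz":0,"wx":0,"wy":0,"wz":0,"grip":0},{"tx":0,"ty":0,"tz":0,"wx":0,"wy":0,"wz":0,"grip":0}])

```text
time: 10.48
tcp_pos: [0.5412, -0.0868, 0.0588]
tool_rot: [-3.107, 0.459, 0.0]
ft_force: [-0.3, 0.6, -0.3]
finger_gap: 0.0002
```

```bash
python3 - <<'E'
from m import *
from rig import robot
F=[]
for i in range(2):
    s=robot.state(); F.append(s["ft_force"]); d=robot.get_image("side")
print(s["time"],s["tcp_pos"],np.mean(F,0),"to contact yellow",rel(s,"yellow",.0345))
f=d["frame"][180:360,250:430,::-1]; cv2.imwrite("pics/s4.png",cv2.resize(f,(600,600),interpolation=cv2.INTER_CUBIC))
E
```

```text
10.525 [ 0.54144801 -0.08635055  0.0588839 ] [0.11100286 0.35936612 0.02861501] to contact yellow [0.00100879 0.00144348 0.02438234]
```

View pics/s4.png

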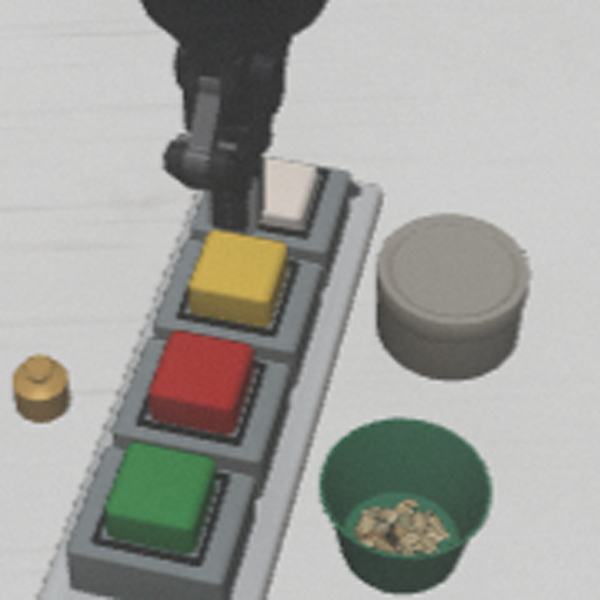

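White is down: its top at crop (292,190) stands clearly lower than the others. Yellow, red and green are up. Pressing yellow next.

Emit:
arm_command(targets=[{"tx":0.001,"ty":0.001,"tz":0.01,"wx":0,"wy":0,"wz":0,"grip":0},{"tx":0,"ty":0,"tz":0.01,"wx":0,"wy":0,"wz":0,"grip":0},{"tx":0,"ty":0,"tz":0.002,"wx":0,"wy":0,"wz":0,"grip":0},{"tx":0,"ty":0,"tz":0.002,"wx":0,"wy":0,"wz":0,"grip":0},{"tx":0,"ty":0,"tz":0.002,"wx":0,"wy":0,"wz":0,"grip":0},{"tx":0,"ty":0,"tz":0.002,"wx":0,"wy":0,"wz":0,"grip":0},{"tx":0,"ty":0,"tz":0,"wx":0,"wy":0,"wz":0,"grip":0}])

```text
time: 11.45
tcp_pos: [0.542, -0.0891, 0.0313]
tool_rot: [3.108, -0.46, 0.0]
ft_force: [-0.5, 0.5, 2.4]
finger_gap: -0.0001
```

Emit:
arm_command(targets=[{"tx":0,"ty":0,"tz":0.002,"wx":0,"wy":0,"wz":0,"grip":0},{"tx":0,"ty":0,"tz":0.002,"wx":0,"wy":0,"wz":0,"grip":0},{"tx":0,"ty":0,"tz":0.002,"wx":0,"wy":0,"wz":0,"grip":0},{"tx":0,"ty":0,"tz":0.002,"wx":0,"wy":0,"wz":0,"grip":0},{"tx":0,"ty":0,"tz":0,"wx":0,"wy":0,"wz":0,"grip":0}])

```text
time: 12.08
tcp_pos: [0.542, -0.0891, 0.0228]
tool_rot: [-3.108, 0.46, -0.0]
ft_force: [-0.6, 0.1, 1.7]
finger_gap: 0.0002
```

Emit:
arm_command(targets=[{"tx":0,"ty":0,"tz":0.002,"wx":0,"wy":0,"wz":0,"grip":0},{"tx":0,"ty":0,"tz":0.0015,"wx":0,"wy":0,"wz":0,"grip":0},{"tx":0,"ty":0,"tz":0,"wx":0,"wy":0,"wz":0,"grip":0}])

```text
time: 12.45
tcp_pos: [0.542, -0.0892, 0.0198]
tool_rot: [3.108, -0.46, 0.0]
ft_force: [-1.0, 0.9, 5.2]
finger_gap: 0.0003
```

```bash
python3 - <<'E'
from m import *
from rig import robot
F=[]
for i in range(3):
    s=robot.state(); F.append(s["ft_force"]); robot.get_image("side")
print(s["time"],s["tcp_pos"],np.mean(F,0), "to green", rel(s,"green",.0345))
E
```

```text
12.55 [ 0.54204452 -0.08912262  0.01983016] [-1.9858414   0.83101619  5.42434848] to green [-0.00079508  0.12309444 -0.01466197]
```

Yellow is bottomed at 5.4 N. I lift well clear of the red key and cross over to green.

Emit:
arm_command(targets=[{"tx":0,"ty":0,"tz":-0.01,"wx":0,"wy":0,"wz":0,"grip":0},{"tx":0,"ty":0,"tz":-0.02,"wx":0,"wy":0,"wz":0,"grip":0},{"tx":0,"ty":0,"tz":-0.02,"wx":0,"wy":0,"wz":0,"grip":0},{"tx":0,"ty":0,"tz":-0.005,"wx":0,"wy":0,"wz":0,"grip":0},{"tx":0,"ty":0.03,"tz":0,"wx":0,"wy":0,"wz":0,"grip":0},{"tx":-0.001,"ty":0.035,"tz":0,"wx":0,"wy":0,"wz":0,"grip":0},{"tx":0,"ty":0.035,"tz":0,"wx":0,"wy":0,"wz":0,"grip":0},{"tx":0,"ty":0.023,"tz":0,"wx":0,"wy":0,"wz":0,"grip":0},{"tx":0,"ty":0,"tz":0,"wx":0,"wy":0,"wz":0,"grip":0},{"tx":0,"ty":0,"tz":0,"wx":0,"wy":0,"wz":0,"grip":0}])

```text
time: 13.85
tcp_pos: [0.5054, -0.205, 0.0741]
tool_rot: [-3.107, 0.458, 0.001]
ft_force: [-0.1, 0.5, -0.4]
finger_gap: -0.0001
```

```bash
python3 - <<'E'
from m import *
from rig import robot
s=robot.state(); d=robot.get_image("side"); s=robot.state()
print(s["time"],s["tcp_pos"],s["ft_force"],"to contact green",rel(s,"green",.0345))
E
```

```text
13.9 [ 0.50571752 -0.20453282  0.07419283] [-0.68216843  0.62396245 -0.47743984] to contact green [0.00052683 0.00215751 0.03969003]
```

Emit:
arm_command(targets=[{"tx":0,"ty":0.0015,"tz":0.015,"wx":0,"wy":0,"wz":0,"grip":0},{"tx":0,"ty":0,"tz":0.015,"wx":0,"wy":0,"wz":0,"grip":0},{"tx":0,"ty":0,"tz":0.005,"wx":0,"wy":0,"wz":0,"grip":0},{"tx":0,"ty":0,"tz":0.002,"wx":0,"wy":0,"wz":0,"grip":0},{"tx":0,"ty":0,"tz":0.002,"wx":0,"wy":0,"wz":0,"grip":0},{"tx":0,"ty":0,"tz":0.002,"wx":0,"wy":0,"wz":0,"grip":0},{"tx":0,"ty":0,"tz":0.002,"wx":0,"wy":0,"wz":0,"grip":0},{"tx":0,"ty":0,"tz":0,"wx":0,"wy":0,"wz":0,"grip":0}])

```text
time: 14.9
tcp_pos: [0.5053, -0.2082, 0.032]
tool_rot: [3.107, -0.46, 0.001]
ft_force: [0.2, 0.3, 2.0]
finger_gap: -0.0002
```

Emit:
arm_command(targets=[{"tx":0,"ty":0,"tz":0.002,"wx":0,"wy":0,"wz":0,"grip":0},{"tx":0,"ty":0,"tz":0.002,"wx":0,"wy":0,"wz":0,"grip":0},{"tx":0,"ty":0,"tz":0.002,"wx":0,"wy":0,"wz":0,"grip":0},{"tx":0,"ty":0,"tz":0.002,"wx":0,"wy":0,"wz":0,"grip":0},{"tx":0,"ty":0,"tz":0,"wx":0,"wy":0,"wz":0,"grip":0}])

```text
time: 15.52
tcp_pos: [0.5052, -0.2082, 0.0234]
tool_rot: [3.108, -0.46, 0.001]
ft_force: [1.0, -0.6, 1.7]
finger_gap: -0.0003
```

Emit:
arm_command(targets=[{"tx":0,"ty":0,"tz":0.002,"wx":0,"wy":0,"wz":0,"grip":0},{"tx":0,"ty":0,"tz":0.002,"wx":0,"wy":0,"wz":0,"grip":0},{"tx":0,"ty":0,"tz":0,"wx":0,"wy":0,"wz":0,"grip":0}])

```text
time: 15.9
tcp_pos: [0.5053, -0.2082, 0.0198]
tool_rot: [3.107, -0.46, 0.001]
ft_force: [0.5, -0.6, 5.6]
finger_gap: 0.0
```

```bash
python3 - <<'E'
from m import *
from rig import robot
F=[]
for i in range(3):
    s=robot.state(); F.append(s["ft_force"]); robot.get_image("side")
print(s["time"],s["tcp_pos"],np.mean(F,0))
E
```

```text
16.0 [ 0.50528348 -0.20819334  0.01990603] [ 0.2712834  -0.73771954  5.92954806]
```

Green is bottomed at 5.9 N. I lift clear and move aside for a final look.

Emit:
arm_command(targets=[{"tx":0,"ty":0,"tz":-0.01,"wx":0,"wy":0,"wz":0,"grip":0},{"tx":0,"ty":0,"tz":-0.03,"wx":0,"wy":0,"wz":0,"grip":0},{"tx":0,"ty":0,"tz":-0.04,"wx":0,"wy":0,"wz":0,"grip":0},{"tx":0,"ty":0,"tz":-0.04,"wx":0,"wy":0,"wz":0,"grip":0},{"tx":0,"ty":0,"tz":-0.04,"wx":0,"wy":0,"wz":0,"grip":0},{"tx":-0.02,"ty":0.03,"tz":-0.02,"wx":0,"wy":0,"wz":0,"grip":0},{"tx":-0.02,"ty":0.03,"tz":0,"wx":0,"wy":0,"wz":0,"grip":0},{"tx":-0.02,"ty":0.03,"tz":0,"wx":0,"wy":0,"wz":0,"grip":0},{"tx":-0.02,"ty":0.03,"tz":0,"wx":0,"wy":0,"wz":0,"grip":0},{"tx":0,"ty":0,"tz":0,"wx":0,"wy":0,"wz":0,"grip":0}])

```text
time: 17.3
tcp_pos: [0.3893, -0.3015, 0.1986]
tool_rot: [-3.106, 0.471, 0.006]
ft_force: [0.1, 0.2, 0.6]
finger_gap: 0.0005
```

```bash
python3 - <<'E'
from m import *
from rig import robot
s=robot.state(); d=robot.get_image("side"); t=robot.get_image("top")
print(s["time"],s["tcp_pos"],s["ft_force"])
a=cv2.resize(d["frame"][190:390,200:420,::-1],(440,400)); b=cv2.resize(t["frame"][170:350,280:460,::-1],(360,360)); b=cv2.copyMakeBorder(b,0,40,0,0,cv2.BORDER_CONSTANT)
cv2.imwrite("pics/end.png",np.hstack([a,b]))
E
```

```text
17.3 [ 0.3893165  -0.30147409  0.19855452] [0.12409534 0.20715363 0.56523498]
```

View pics/end.png

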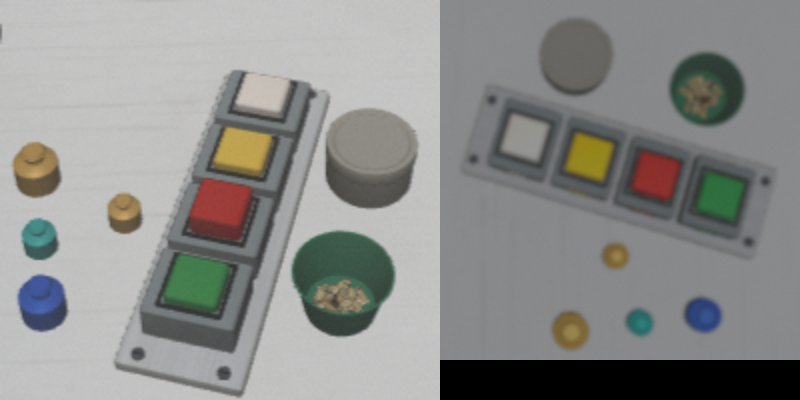

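White (264,95), yellow (242,153) and green (199,283) are all down in the final side view. Red (221,208) still stands up, and the weight, tin and cup have not moved. The arm is clear, so I hand in.

```bash
python3 -c "
from rig import robot
print(robot.close_job())"
```

```text
the job is handed in; nothing more can be done
None
```

I pressed white, then yellow, then green with the shut fingertips, and handed the job in at about 17.3 s.

- **Pressing force:** each key went through its roughly 3 N plateau and bottomed at 5.4–5.9 N. The arm then backed off until it touched nothing.
- **Last pictures:** white, yellow and green are down and red is up. The brass weight, tin and cup look unmoved; I judged that by eye and did not measure it.
- **Disagreement:** the fingertips met the keys about 27 mm lower in TCP reading than the stated tool geometry implies (contact at z≈0.0345 instead of 0.062). The camera views showed the same gap, so I set the pressing depth by force and images, not by the TCP height.

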